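# Hold the jar rest level over the post of the honey-filling stand

### The job

The washed jar rest (blue cast arm, heavy clamp hub at one end, steel drip cup at the other) is going back on the filling stand: grip it across its arm at its balance point, lift it level, and carry it over without knocking the stand or disturbing anything else. Hold it level and still with the bore of its hub centred over the post, its underside about two fingers' breadth (some 30 mm) above the post's tip, and the drip cup over the drip tray. Finish while holding it there, neither lowering it onto the post nor letting go: I will slip the red rubber ring over the post under it and then guide it down.

Things in the scene. Friction and masses are not known exactly. Their poses are not given: they have to be found in the camera images.
- jar_rest: the jar rest, 0.68 to 0.92 kg, lying flat on the bench on its hub and cup: heavy blue hub at one end, blue arm, steel drip cup at the other end; in all 287 mm long, 48 mm high. Origin on its underside (bench level), straight below its balance point; z up, x along the arm from the hub towards the cup. A black clamp knob sticks out of the hub to x = -115 mm, 41 mm high.
- rest_balance (a point): the balance point (centre of mass seen from above), inside the arm at half its height, 25 mm above the part's underside, 53 mm from the bore's axis; nothing marks it. Arm: straight bar with flat upright sides, smooth and rather slippery (friction 0.35; 20 N of grip carries it at the balance point), 22 mm wide (in y), from x = -28 to +85 mm, its underside 12 mm and its top 38 mm above the part's underside
- rest_bore (a point): centre of the lower mouth of the hub's 27 mm through bore, on the part's underside, at x = -53 mm. Hub: upright cylinder 52 mm across (bright ring at the top 55 mm), 48 mm high
- rest_cup (a point): centre of the drip cup's rim, at x = +127 mm, 180 mm from the bore's axis, 42 mm above the part's underside. Cup: round, steel, 90 mm across, with a perforated plate in its mouth
- stand: the jar-filling stand, bolted to the bench (it cannot move): steel base plate 300 x 140 x 10 mm, upright round post and square drip tray. Origin at the centre of the base plate's underside, on the bench; z up, x from the post towards the tray
- post_top (a point): centre of the post's tip, 150 mm above the bench, at x = -90 mm of the stand; axes as the stand's. Post: bare aluminium, 24 mm across, with a blue stop collar 46 mm across at 55 to 71 mm height
- tray_mid (a point): centre of the drip tray at rim height, 34 mm above the bench, at x = +90 mm of the stand, 180 mm from the post's axis. Tray: steel, 124 x 124 mm, perforated
- seal: red rubber buffer ring, 40 mm across, bore 26 mm, 6 mm thick, lying loose on the stand's base plate beside the post; origin at the centre of its underside
- spanner: flat steel hook spanner for round slotted nuts, about 190 mm long and 18 mm wide, 9 mm thick, lying on the bench between the two sides of the work area; origin under the middle of its length
- spare_gate: spare white plastic honey gate standing on its threaded spigot: 68 mm across, 60 mm high, with a lever reaching 110 mm along its +x; origin under the spigot's centre
- marker: black marker pen with a blue cap, 130 mm long, 16 mm thick, lying on the bench; origin under its middle
- jar_lid: flat brass-coloured jar lid, 82 mm across, 12 mm high, lying on the bench; origin under its centre
- jar1: full, closed honey jar (amber, brass-coloured lid), 78 mm across, 105 mm high, standing on the bench at the left edge of the work area; origin at its foot
- jar2: full, closed honey jar (amber, brass-coloured lid), 78 mm across, 105 mm high, standing on the bench at the right edge of the work area; origin at its foot

How it is judged:
By the outcome, as a careful person would: the job done as asked, in the order asked, and still so for the second after the job is handed in, while the arm keeps its last pose, push and grip.
It also fails if it takes over 51 s, if anything falls off the work surface, if the arm or the gripper's body presses on something with over 40 N, if the wrist force passes 120 N, or if a joint passes its speed limit or range.

### The arm

A 6-joint arm with a two-finger parallel gripper is mounted at the origin on the work surface. World frame = base frame: x ahead of the robot, y to its left, z up, the work surface at z = 0. Lengths are in m, angles in rad, forces in N, time in s.
With the tool pointing down it reaches from about 0.3 to 0.775 m from the base axis. Payload 14.6 kg.
Tool frame: the origin (TCP) lies midway between the tips of the shut fingers; the grasp point (between the pads) lies 19 mm behind it (ctrl.tcp_to_grasp is the distance from the TCP to the grasp point, in m); x points along the fingers, y is the direction in which the jaws open and shut, and the axes are right-handed (so a half turn about x gives the same grasp; the last joint's range is limited). The gripper opens to 94 mm and grips with 3 to 60 N. Pads are 16 mm wide; open, the fingers measure 119 mm over their backs; the gripper's body (75 mm by 177 mm) begins 78 mm behind the grasp point.
Start: joints at [1.175, 0.3, 1.521, -0, 1.321, -0.067], TCP at [0.178, 0.521, 0.173] pointing down, gripper open.
Joint ranges: [-3.03, 3.03], [-0.79, 2.21], [0.23, 2.52], [-1.04, 4.18], [0, 3.07], [-2.55, 2.55]. Speed limits (rad/s): [2.22, 2.22, 2.57, 3.14, 3.14, 3.14].

### API

Orientations are given as [roll, pitch, yaw] about the fixed x, y, z axes, in that order (R = Rz(yaw) Ry(pitch) Rx(roll)).
In Python, from station import ctrl gives the robot as it stands.
- The arm moves only by the tool jog_arm, never from a script. Its argument "rows" is one flat list of numbers, 7 for each row, row after row: the shift along the world's x, y, z in m, then the turn, a rotation vector about the world's x, y, z in degrees, then the closure, from 0 (fully open) to 1 (shut). A call has 1 to 8 rows; each row shifts and turns the commanded pose from where the row before left it; what a row does not reach is not made up. A row lasts 1/12 s, in which the tool goes at most 41.7 mm and 7.16 degrees, less where a joint would pass 70% of its speed; a pose out of reach is approached as far as the arm can. A call with a gripper value outside its range is refused whole. The fingers move at their own pace and stop on an object; "squeeze" is the grip in N (left out, the last holds). Time passes only in rows, so rows that do not move let the fingers close. It gives the time, the measured TCP pose, the force and the opening at its end, in the units of the state.
- ctrl.get_obs(): the state, without advancing time (a new reading comes with each control period).
- ctrl.camera(name): name is "side" or "top"; returns (picture, depth): 480x640x3 uint8, red, green, blue; 480x640 float32, m along the optical axis (not along the pixel's ray), 0 where there is no reading.
- ctrl.camera_model(name): a dict with "K" (3x3 intrinsics, pixels), "extrinsics" (4x4, takes a point from camera to world coordinates). Camera axes: x right, y down, z forward; pixel columns grow to the right and rows downward; lengths in m; the calibration is good to about 2 mm. A picture is of the moment at which its call begins. camera_model takes no time and is no camera call.
- ctrl.hand_in(): hands the job in, once; it reports no verdict.
The state is a dict: "time_s": time; "qpos": joint angles; "joint_vel": joint speeds; "tau": joint torques, N m; "ee_pos": TCP position; "eef_rot": TCP orientation; "force": force on the tool from outside, world axes, zero at the start; "moment": the same for the moment, N m; "grip_width": finger opening in m.
Only numpy, scipy, OpenCV 4.12 (cv2) and the standard library are available. Lean on these libraries where they do the work, as an engineer would, in place of code of your own. Each camera call takes 0.05 s, during which the arm holds its last target.

## Working session

There is one attempt and no reset: what is moved stays moved. The work goes in short steps, Python scripts to look and compute and a tool call to move; the robot and the scene stay as the last step left them, time stands still between calls to the robot, and variables do not carry over. Pictures are saved under pics/ and viewed, and the job is handed in when it is done.

Besides the shell and the picture viewer there is one more tool, called as name(argument=value, ...) on one line, values as JSON. jog_arm: Moves the arm, as the interface text tells. Its arguments: {"type":"object","properties":{"rows":{"type":"array"},"squeeze":{"type":"number"}},"required":["rows"]}

```bash
mkdir -p pics; ls; python3 - <<'E'
from station import ctrl
import cv2,numpy as np
for n in("side","top"):
    p,d=ctrl.camera(n); cv2.imwrite(f"pics/{n}0.png",p[:,:,::-1]); np.save(f"pics/{n}0.npy",d)
    m=ctrl.camera_model(n); print(n,np.round(m["K"],1).tolist(),np.round(m["extrinsics"],3).tolist(),(d==0).mean())
print({k:np.round(v,3).tolist() for k,v in ctrl.get_obs().items()},ctrl.tcp_to_grasp)
E
```

```text
pics
side [[470.6, 0.0, 321.5], [0.0, 470.6, 236.4], [0.0, 0.0, 1.0]] [[-0.997, -0.043, 0.057, 0.503], [-0.071, 0.613, -0.787, 0.952], [-0.001, -0.789, -0.615, 0.883], [0.0, 0.0, 0.0, 1.0]] 0.004026692708333333
top [[461.1, 0.0, 319.6], [0.0, 461.1, 243.4], [0.0, 0.0, 1.0]] [[0.022, -0.989, 0.143, 0.394], [-1.0, -0.021, 0.009, -0.001], [-0.006, -0.143, -0.99, 1.339], [0.0, 0.0, 0.0, 1.0]] 0.004039713541666667
{'time_s': 0.1, 'qpos': [1.175, 0.3, 1.522, 0.0, 1.321, -0.067], 'joint_vel': [0.001, -0.0, -0.001, 0.001, -0.001, -0.001], 'tau': [0.0, -53.264, -35.329, 0.071, 0.023, -0.0], 'ee_pos': [0.177, 0.52, 0.173], 'eef_rot': [-1.643, 1.57, -1.971], 'force': [-0.28, 0.385, -0.047], 'moment': [0.058, -0.011, -0.008], 'grip_width': 0.094} 0.0188
```

View pics/side0.png

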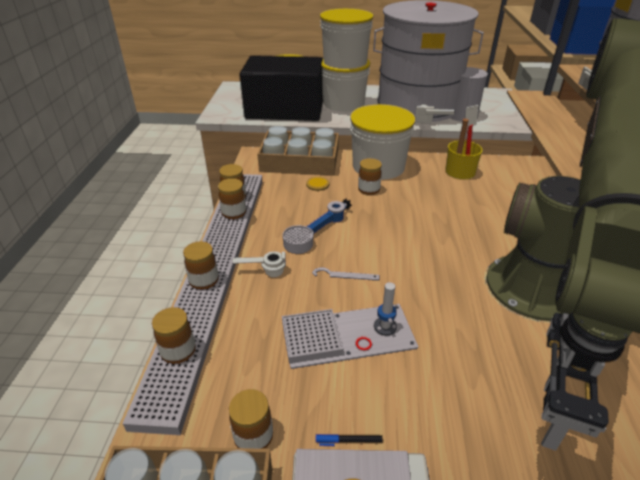

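View pics/top0.png

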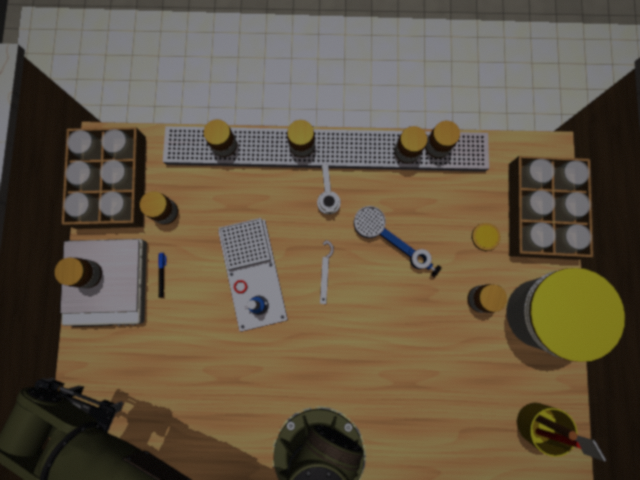

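The side view shows the jar rest (cup ≈(298,239), hub ≈(337,209)) and the stand (post tip ≈(389,287), tray ≈(312,335)). In the top view the cup is at ≈(369,222), the hub at ≈(422,259), the tray at ≈(246,244) and the post at ≈(257,303). I'll zoom in next.

```bash
python3 - <<'E'
import cv2,numpy as np
t=cv2.imread("pics/top0.png");s=cv2.imread("pics/side0.png")
z=lambda im,x,y,w,h,f:cv2.resize(im[y:y+h,x:x+w],None,fx=f,fy=f,interpolation=cv2.INTER_CUBIC)
a=z(t,345,200,100,80,4);b=z(t,210,210,100,130,4)[:520]
c=z(s,275,190,90,70,4);d=z(s,275,270,150,100,4)
o=np.zeros((600,800,3),np.uint8);o[:320,:400]=a;o[:520,400:800]=b;cv2.imwrite("pics/z1.png",o)
o=np.zeros((600,800,3),np.uint8);o[:280,:360]=c;o[:,:][200:600,200:800]=d; o[:200,:360]=c[:200];cv2.imwrite("pics/z2.png",np.vstack([c,np.zeros((0,360,3),np.uint8)]));cv2.imwrite("pics/z3.png",d)
E
```

```text
(no output)
```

View pics/z1.png

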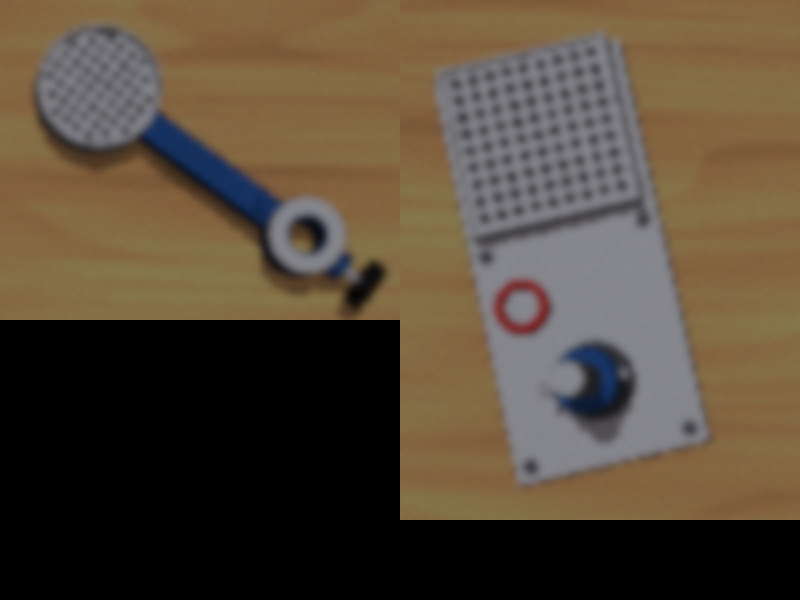

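View pics/z2.png

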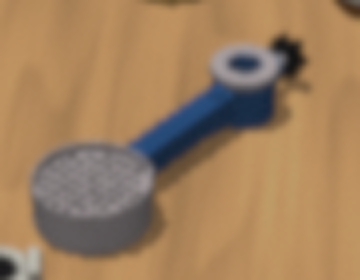

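View pics/z3.png

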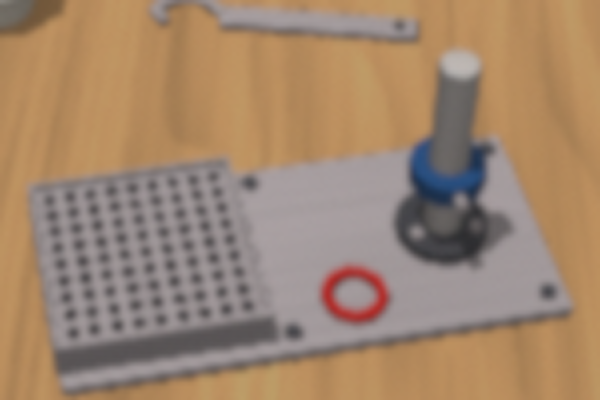

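The zooms show everything clearly. In the top view the post tip disc is at about (252,305), and the hub's bright ring at about (421,258).

```bash
cat >h.py <<'E'
import cv2,numpy as np
from station import ctrl
M={n:ctrl.camera_model(n) for n in("side","top")}
def cloud(n,d):
    K=M[n]["K"];E=M[n]["extrinsics"];v,u=np.mgrid[:480,:640]
    P=np.stack([(u-K[0][2])/K[0][0]*d,(v-K[1][2])/K[1][1]*d,d],-1)
    return P@np.array(E)[:3,:3].T+np.array(E)[:3,3]
def ray(n,uv):
    K=np.array(M[n]["K"]);E=np.array(M[n]["extrinsics"])
    r=E[:3,:3]@np.linalg.inv(K)@np.array([uv[0],uv[1],1.]);return E[:3,3],r/np.linalg.norm(r)
def plane(n,uv,z):
    o,r=ray(n,uv);return o+r*(z-o[2])/r[2]
def tri(a,b):  # side uv, top uv
    o1,r1=ray("side",a);o2,r2=ray("top",b)
    A=np.stack([r1,-r2],1);t=np.linalg.lstsq(A,o2-o1,rcond=None)[0]
    p,q=o1+t[0]*r1,o2+t[1]*r2;return (p+q)/2,np.linalg.norm(p-q)
def proj(n,p):
    K=np.array(M[n]["K"]);E=np.linalg.inv(np.array(M[n]["extrinsics"]));c=E[:3,:3]@p+E[:3,3];c=K@c;return c[:2]/c[2]
E
python3 - <<'E'
from h import *
for n in("top","side"):
    im=cv2.imread(f"pics/{n}0.png");d=np.load(f"pics/{n}0.npy");C=cloud(n,d)
    hsv=cv2.cvtColor(im,cv2.COLOR_BGR2HSV)
    x,y,z=C[...,0],C[...,1],C[...,2]
    print(n,"bench z",np.median(z[(abs(x-.45)<.03)&(abs(y)<.3)]))
    grey=hsv[...,1]<70
    boxes={"top":dict(cup=(345,200,45,45),ring=(405,242,34,34),post=(240,292,24,24),tray=(215,215,65,60)),
           "side":dict(cup=(280,222,36,32),ring=(325,198,24,22),post=(378,280,20,30),tray=(278,305,66,60))}[n]
    for k,(a,b,w,h) in boxes.items():
        zr=dict(cup=(.032,.06),ring=(.040,.06),post=(.142,.16),tray=(.026,.045))[k]
        m=np.zeros(z.shape,bool);m[b:b+h,a:a+w]=1
        m&=(z>zr[0])&(z<zr[1])
        if k!="tray" : m&=grey
        P=C[m]; 
        if len(P)<4: print(k,len(P));continue
        cs,_=cv2.findContours(m.astype(np.uint8),0,2);c=max(cs,key=cv2.contourArea)
        (cx,cy),wh,ang=cv2.minAreaRect(P[:,:2].astype(np.float32))
        e=cv2.fitEllipse(c) if len(c)>=5 else None
        print(k,len(P),"rect",np.round([cx,cy,*wh,ang],4),"medz",round(float(np.median(P[:,2])),4),"mean",P.mean(0).round(4),"ell",None if e is None else np.round([*e[0],*e[1]],2))
    blue=(hsv[...,0]>100)&(hsv[...,0]<125)&(hsv[...,1]>150)
    m=blue&(z>.03)&(z<.044)&(abs(x-.5)<.2)&(y<-.03)&(y>-.4)
    P=C[m];print("arm",len(P),P.mean(0),cv2.fitLine(P[:,:2].astype(np.float32),cv2.DIST_HUBER,0,.001,.001).ravel(),np.median(P[:,2]))
E
```

```text
top bench z 0.0021044324702252926
cup 678 rect [ 0.6486 -0.1296  0.0885  0.0891 20.9186] medz 0.0362 mean [ 0.6496 -0.1303  0.0369] ell [369.32 221.32  30.25  30.79]
ring 248 rect [ 5.4180e-01 -2.8130e-01  9.5600e-02  5.2900e-02  7.2566e+01] medz 0.0484 mean [ 0.5421 -0.2774  0.0482] ell [421.04 258.52  18.33  19.26]
post 70 rect [0.4053 0.1811 0.0205 0.0222 1.1947] medz 0.1505 mean [0.4047 0.1812 0.1503] ell [251.38 304.27   8.79   9.28]
tray 1826 rect [ 0.5785  0.228   0.1253  0.1252 14.9338] medz 0.0314 mean [0.5778 0.2279 0.0316] ell [243.96 243.31  49.71  51.42]
arm 234 [ 0.58895482 -0.2104142   0.03853431] [ 0.5879405  0.8089042  0.5889548 -0.2104142] 0.03862810442720421
side bench z 0.002392340363620238
cup 525 rect [ 0.6505 -0.1101  0.0864  0.1733  2.9143] medz 0.0362 mean [ 0.6509 -0.1305  0.0372] ell [297.57 235.5   20.56  31.4 ]
ring 149 rect [ 5.43600e-01 -2.80800e-01  8.15000e-02  5.27000e-02  7.33376e+01] medz 0.0486 mean [ 0.5452 -0.2732  0.048 ] ell [335.83 206.53  11.07  16.85]
post 80 rect [4.06500e-01 1.83500e-01 2.18000e-02 2.03000e-02 8.78537e+01] medz 0.1497 mean [0.4065 0.1853 0.1489] ell [389.54 287.13   8.94  10.29]
tray 2334 rect [ 0.58    0.228   0.1247  0.1296 14.6061] medz 0.0312 mean [0.5797 0.2308 0.0314] ell [310.82 334.24  51.1   63.23]
arm 138 [ 0.58469262 -0.21124402  0.0372829 ] [ 0.6161521   0.78762716  0.58568454 -0.20834859] 0.03769992800095523
```

```bash
python3 - <<'E'
from h import *
px={}
for n in("top","side"):
    im=cv2.imread(f"pics/{n}0.png");d=np.load(f"pics/{n}0.npy");C=cloud(n,d);z=C[...,2]
    hsv=cv2.cvtColor(im,cv2.COLOR_BGR2HSV)
    bx={"top":dict(ring=(408,245,27,27),cup=(345,200,45,45),post=(240,292,24,24)),"side":dict(ring=(325,198,24,17),cup=(280,222,36,32),post=(378,280,20,14))}[n]
    for k,(a,b,w,h) in bx.items():
        lo={"ring":.043,"cup":.034,"post":.145}[k]
        m=np.zeros(z.shape,bool);m[b:b+h,a:a+w]=1;m&=(z>lo)&(hsv[...,1]<90)
        m=cv2.morphologyEx(m.astype(np.uint8),cv2.MORPH_CLOSE,np.ones((3,3)))
        c=max(cv2.findContours(m,0,1)[0],key=cv2.contourArea);h_=cv2.convexHull(c)
        e=cv2.fitEllipse(h_);px[n,k]=e[0]
        H={"ring":.048,"cup":.042,"post":.15}[k]
        print(n,k,np.round([*e[0],*e[1]],1),plane(n,e[0],H).round(4))
for k in("ring","cup","post"):
    print(k,[np.round(v,4) for v in tri(px["side",k],px["top",k])])
# tray/base corners check: base plate direction
for n in("top","side"):
    im=cv2.imread(f"pics/{n}0.png");C=cloud(n,np.load(f"pics/{n}0.npy"));z=C[...,2]
    m=(z>.027)&(z<.04)&(C[...,0]>.48)&(C[...,0]<.68)&(C[...,1]>.13)&(C[...,1]<.33)
    P=C[m][:,:2];print("tray",(P.min(0)+P.max(0))/2,cv2.minAreaRect(P.astype(np.float32)))
E
```

```text
top ring [421.  258.4  19.   19.3] [ 0.5438 -0.2754  0.048 ]
top cup [370.2 221.8  30.6  34.2] [ 0.6469 -0.1323  0.042 ]
top post [251.2 304.2   8.8   9.1] [0.4048 0.1814 0.15  ]
side ring [335.7 206.4  11.3  17.3] [ 0.5465 -0.2727  0.048 ]
side cup [299.7 233.6  23.1  36.2] [ 0.6452 -0.1333  0.042 ]
side post [389.6 286.5   8.6  10.1] [0.4065 0.1846 0.15  ]
ring [array([ 0.5453, -0.276 ,  0.0456]), np.float64(0.0025)]
cup [array([ 0.6458, -0.1321,  0.0431]), np.float64(0.0016)]
post [array([0.4054, 0.1817, 0.1472]), np.float64(0.0013)]
tray [0.57829285 0.22807092] ((0.5784600973129272, 0.22811728715896606), (0.12525798380374908, 0.12504348158836365), 14.933774948120117)
tray [0.58034489 0.22898632] ((0.5799830555915833, 0.22797223925590515), (0.12471362948417664, 0.12955357134342194), 14.606131553649902)
```

```bash
python3 - <<'E'
from h import *
from scipy.spatial.transform import Rotation as R
o=ctrl.get_obs();r=R.from_euler("xyz",o["eef_rot"]).as_matrix();print(r.round(3));print("jaw deg",np.degrees(np.arctan2(r[1,1],r[0,1])))
for z in(.036,.042):print(plane("top",(369.3,221.3),z),plane("side",(297.6,235.5),z))
print(tri((297.6,235.0),(369.3,221.3)))
print([ (n,plane(n,p,.1)) for n,p in (("top",(495,298)),)])
E
```

```text
[[-0.     0.323  0.946]
 [-0.001  0.946 -0.323]
 [-1.    -0.001 -0.   ]]
jaw deg 71.16013229631993
[ 0.64936873 -0.13037363  0.036     ] [ 0.6514634  -0.13164748  0.036     ]
[ 0.64819393 -0.12977864  0.042     ] [ 0.65041372 -0.12397026  0.042     ]
(array([ 0.65003364, -0.13014013,  0.03878903]), np.float64(0.0023772226969271037))
[('top', array([ 0.43605148, -0.46010162,  0.1       ]))]
```

jog_arm(rows=[0,0,0.04,0,0,0,0,0,0,0.04,0,0,0,0,0.018,-0.034,0,0,0,-4.8,0,0.018,-0.034,0,0,0,-4.8,0,0.018,-0.034,0,0,0,-4.8,0,0.018,-0.034,0,0,0,-4.8,0,0.018,-0.034,0,0,0,-4.8,0,0.018,-0.034,0,0,0,-4.8,0])

```text
time_s: 0.77
ee_pos: [0.2858, 0.3148, 0.2531]
eef_rot: [-1.407, 1.571, -2.243]
force: [0.1, 0.4, 0.2]
grip_width: 0.0939
```

jog_arm(rows=[0.018,-0.034,0,0,0,-4.8,0,0.018,-0.034,0,0,0,-4.8,0,0.018,-0.034,0,0,0,-4.8,0,0.018,-0.034,0,0,0,-4.8,0,0.018,-0.034,0,0,0,-4.8,0,0.018,-0.034,0,0,0,-4.8,0,0.018,-0.034,0,0,0,-4.8,0,0.018,-0.034,0,0,0,-4.8,0])

```text
time_s: 1.43
ee_pos: [0.43, 0.0425, 0.2532]
eef_rot: [2.073, 1.571, 0.567]
force: [0.2, 0.1, -0.1]
grip_width: 0.0942
```

jog_arm(rows=[0.018,-0.034,0,0,0,-4.8,0,0.018,-0.034,0,0,0,-4.8,0,0.018,-0.034,0,0,0,-4.8,0,0.018,-0.034,0,0,0,-4.8,0,0.018,-0.034,0,0,0,-4.8,0,0.018,-0.034,0,0,0,-4.8,0,0,0,0,0,0,0,0,0,0,0,0,0,0,0])

```text
time_s: 2.1
ee_pos: [0.5376, -0.1607, 0.2519]
eef_rot: [-1.511, 1.569, 2.766]
force: [-0.3, -0.3, -0.4]
grip_width: 0.094
```

```bash
cat >>h.py <<'E'
from scipy.spatial.transform import Rotation as R
def st():
    o=ctrl.get_obs();r=R.from_euler("xyz",o["eef_rot"]).as_matrix();print(o["time_s"],"ee",o["ee_pos"].round(4) if hasattr(o["ee_pos"],"round") else o["ee_pos"],"jaw",np.degrees(np.arctan2(r[1,1],r[0,1])).round(2),"xaxis",r[:,0].round(4),"q",np.round(o["qpos"],2),"F",np.round(o["force"],2),"M",np.round(o["moment"],3),"w",o["grip_width"]);return o
E
python3 -c "
from h import *
st()"
```

```text
2.1 ee [ 0.5376 -0.1607  0.2519] jaw -24.96 xaxis [-2.1e-03  8.0e-04 -1.0e+00] q [-0.36  0.28  1.36  0.    1.5   0.08] F [-0.27 -0.31 -0.37] M [-0.086  0.123 -0.021] w 0.09396015182205475
```

jog_arm(rows=[0.0192,-0.0357,0,0,0,-5.5,0,0.0192,-0.0356,0,0,0,-5.5,0,0,0,-0.04,0,0,0,0,0,0,-0.04,0,0,0,0,0,0,-0.04,0,0,0,0,0,0,-0.03,0,0,0,0,0,0,0,0,0,0,0,0,0,0,0,0,0,0,0])

```text
validation failed for argument at $.ro...
```

```bash
python3 - <<'E'
from h import *
st()
ims=[]
for n,(a,b,w,h) in (("top",(330,190,130,100)),("side",(260,170,130,100))):
    p,d=ctrl.camera(n); cv2.imwrite(f"pics/{n}1.png",p[:,:,::-1]);np.save(f"pics/{n}1.npy",d)
    ims.append(cv2.resize(p[b:b+h,a:a+w,::-1],None,fx=4,fy=4,interpolation=2)[:, :400] if 0 else cv2.resize(p[b:b+h,a:a+w,::-1],(400,308),interpolation=2))
cv2.imwrite("pics/c1.png",np.hstack(ims))
E
```

```text
2.1 ee [ 0.5376 -0.1607  0.2519] jaw -24.96 xaxis [-2.1e-03  8.0e-04 -1.0e+00] q [-0.36  0.28  1.36  0.    1.5   0.08] F [-0.27 -0.31 -0.37] M [-0.086  0.123 -0.021] w 0.09396015182205475
```

View pics/c1.png

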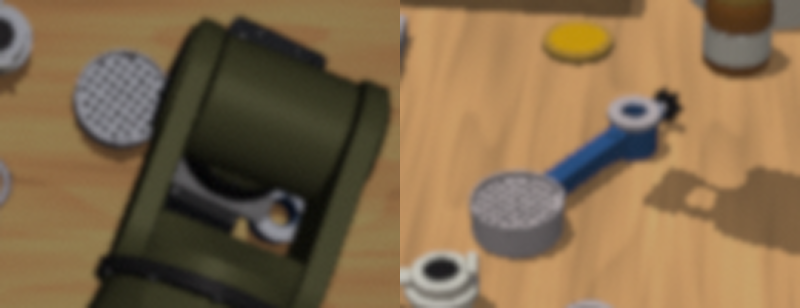

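The call was refused because I miscounted the numbers, so nothing moved. The pictures show the rest undisturbed. I'll repeat the call with the right count.

jog_arm(rows=[0.0192,-0.0357,0,0,0,-5.5,0,0.0192,-0.0356,0,0,0,-5.5,0,0,0,-0.04,0,0,0,0,0,0,-0.04,0,0,0,0,0,0,-0.04,0,0,0,0,0,0,-0.03,0,0,0,0,0,0,0,0,0,0,0,0,0,0,0,0,0,0])

```text
time_s: 2.87
ee_pos: [0.5758, -0.2296, 0.1037]
eef_rot: [-1.429, 1.57, 2.659]
force: [0.3, -0.3, 0.8]
grip_width: 0.0943
```

```bash
python3 - <<'E'
from h import *
st()
ims=[]
for n,(a,b,w,h) in (("top",(330,190,130,100)),("side",(260,150,130,100))):
    p,d=ctrl.camera(n); cv2.imwrite(f"pics/{n}2.png",p[:,:,::-1]);np.save(f"pics/{n}2.npy",d)
    ims.append(cv2.resize(p[b:b+h,a:a+w,::-1],(400,308),interpolation=2))
cv2.imwrite("pics/c2.png",np.hstack(ims))
E
```

```text
2.8667 ee [ 0.5758 -0.2296  0.1037] jaw -35.74 xaxis [-1.1e-03  6.0e-04 -1.0e+00] q [-0.44  0.52  1.39  0.    1.24  0.19] F [ 0.27 -0.34  0.83] M [-0.113  0.122  0.004] w 0.09431292956420666
```

View pics/c2.png

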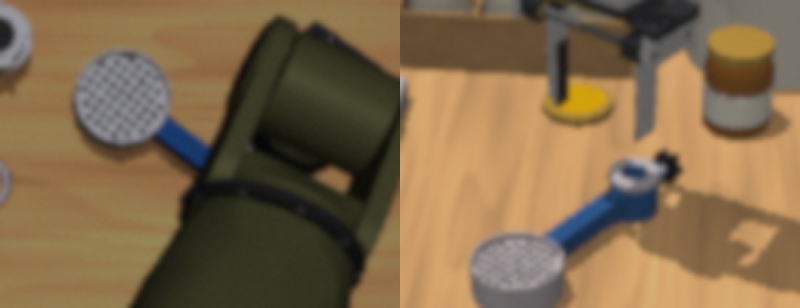

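The fingers straddle the arm from above, between hub and cup (the side view shows them still above it and clear of the lid and jar). I'm descending to the arm now.

jog_arm(rows=[0,-0.002,-0.035,0,0,0,0,0,0,-0.03,0,0,0,0,0,0,-0.02,0,0,0,0,0,0,-0.009,0,0,0,0,0,0,0,0,0,0,0,0,0,0,0,0,0,0])

```text
time_s: 3.47
ee_pos: [0.5771, -0.2331, 0.0115]
eef_rot: [1.753, 1.568, -0.443]
force: [0.1, 0.3, 0.5]
grip_width: 0.0941
```

```bash
python3 - <<'E'
from h import *
st()
ims=[]
for n,(a,b,w,h) in (("top",(330,190,130,100)),("side",(260,150,130,100))):
    p,d=ctrl.camera(n); cv2.imwrite(f"pics/{n}3.png",p[:,:,::-1]);np.save(f"pics/{n}3.npy",d)
    ims.append(cv2.resize(p[b:b+h,a:a+w,::-1],(400,308),interpolation=2))
cv2.imwrite("pics/c3.png",np.hstack(ims))
E
```

```text
3.4667 ee [ 0.5771 -0.2331  0.0115] jaw -35.82 xaxis [ 0.0025 -0.0012 -1.    ] q [-0.44  0.62  1.45 -0.    1.07  0.18] F [0.14 0.29 0.48] M [-0.067  0.068  0.053] w 0.0940748597686299
```

View pics/c3.png

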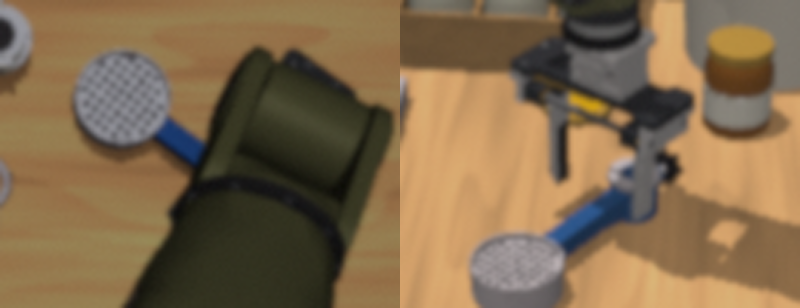

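jog_arm(rows=[-0.001,0.001,-0.002,0,0,0,0,0,0,0,0,0,0,0.5,0,0,0,0,0,0,1,0,0,0,0,0,0,1,0,0,0,0,0,0,1,0,0,0,0,0,0,1,0,0,0,0,0,0,1,0,0,0,0,0,0,1], squeeze=35)

```text
time_s: 4.23
ee_pos: [0.575, -0.2318, 0.0072]
eef_rot: [-1.644, 1.571, 2.443]
force: [-0.6, -0.3, 0.5]
grip_width: 0.0506
```

jog_arm(rows=[0,0,0,0,0,0,1,0,0,0,0,0,0,1,0,0,0,0,0,0,1,0,0,0,0,0,0,1])

```text
time_s: 4.57
ee_pos: [0.575, -0.2318, 0.0072]
eef_rot: [-1.997, 1.571, 2.09]
force: [-0.4, -0.2, 0.6]
grip_width: 0.0242
```

```bash
python3 - <<'E'
from h import *
st()
ims=[]
for n,(a,b,w,h) in (("top",(330,190,130,100)),("side",(260,150,130,100))):
    p,d=ctrl.camera(n); cv2.imwrite(f"pics/{n}4.png",p[:,:,::-1]);np.save(f"pics/{n}4.npy",d)
    ims.append(cv2.resize(p[b:b+h,a:a+w,::-1],(400,308),interpolation=2))
cv2.imwrite("pics/c4.png",np.hstack(ims))
E
```

```text
4.5667 ee [ 0.575  -0.2318  0.0072] jaw -35.84 xaxis [-0.  0. -1.] q [-0.44  0.63  1.46  0.    1.06  0.18] F [-0.38 -0.21  0.61] M [-0.068  0.083  0.049] w 0.024158528209735994
```

View pics/c4.png

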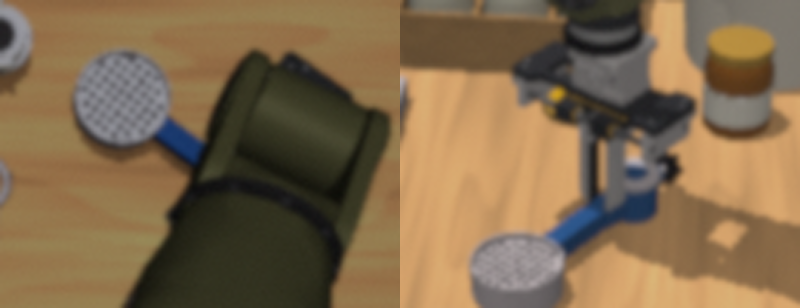

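The fingers are almost on the arm. I'll finish closing, then lift slightly to test the balance.

jog_arm(rows=[0,0,0,0,0,0,1,0,0,0,0,0,0,1,0,0,0,0,0,0,1,0,0,0,0,0,0,1])

```text
time_s: 5.0
ee_pos: [0.575, -0.2318, 0.0072]
eef_rot: [1.624, 1.571, -0.572]
force: [-0.4, 0.6, -0.2]
grip_width: 0.0004
```

jog_arm(rows=[0,0,0.004,0,0,0,1,0,0,0.008,0,0,0,1,0,0,0.008,0,0,0,1,0,0,0,0,0,0,1,0,0,0,0,0,0,1,0,0,0,0,0,0,1])

```text
time_s: 5.5
ee_pos: [0.575, -0.2318, 0.0273]
eef_rot: [1.603, 1.571, -0.593]
force: [0.2, -0.4, -0.8]
grip_width: 0.0005
```

```bash
python3 - <<'E'
from h import *
o=st()
n="side"
ims=[]
for n,(a,b,w,h) in (("top",(330,190,130,100)),("side",(260,150,130,100))):
    p,d=ctrl.camera(n); cv2.imwrite(f"pics/{n}5.png",p[:,:,::-1]);np.save(f"pics/{n}5.npy",d)
    ims.append(cv2.resize(p[b:b+h,a:a+w,::-1],(400,308),interpolation=2))
    for t in("0","5"):
        C=cloud(n,np.load(f"pics/{n}{t}.npy"));z=C[...,2]
        m=(np.hypot(C[...,0]-.65,C[...,1]+.13)<.038)&(z>.02);print(n,t,"cup z",np.median(z[m]),np.percentile(z[m],90))
        if n=="side":
            m=(np.hypot(C[...,0]-.545,C[...,1]+.2745)<.028)&(z>.042)&(z<.08);print("hub z",np.median(z[m]),m.sum())
cv2.imwrite("pics/c5.png",np.hstack(ims))
E
```

```text
5.5 ee [ 0.575  -0.2318  0.0273] jaw -35.84 xaxis [ 1.e-04 -1.e-04 -1.e+00] q [-0.44  0.6   1.45 -0.    1.1   0.18] F [ 0.22 -0.44 -0.77] M [-0.062  0.104  0.012] w 0.00046825468786368
top 0 cup z 0.03500166422970108 0.03811735128043905
top 5 cup z 0.03479423744710708 0.03829906467657836
side 0 cup z 0.0354235936451775 0.037569191868699725
hub z 0.04892894202671472 133
side 5 cup z 0.03518977200444501 0.037334019700266695
hub z 0.048335255916219344 118
```

View pics/c5.png

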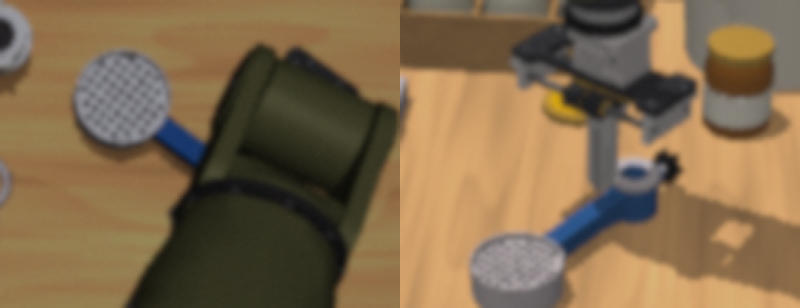

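The fingers closed to 0, so the arm wasn't between them. I'll check where the fingertips really are against the reported TCP.

```bash
python3 - <<'E'
from h import *
o=st()
for n in("side","top"):print(n,"tcp",proj(n,np.array(o["ee_pos"])),"arm",proj(n,np.array([.576,-.232,.038])),"hub",proj(n,np.array([.545,-.2745,.048])))
im=cv2.imread("pics/side5.png");z=cv2.resize(im[150:270,260:400],None,fx=5,fy=5,interpolation=2)
for p,c in((proj("side",np.array(o["ee_pos"])),(0,0,255)),(proj("side",np.array([.576,-.232,.038])),(0,255,0))):
    cv2.circle(z,tuple(int(v) for v in (p-[260,150]+.5)*5),4,c,-1)
cv2.imwrite("pics/d5.png",z)
C=cloud("side",np.load("pics/side5.npy"))
m=(C[...,2]>.02)&(C[...,2]<.1)&(abs(C[...,0]-.57)<.08)&(abs(C[...,1]+.24)<.1)
hsv=cv2.cvtColor(im,cv2.COLOR_BGR2HSV);m&=hsv[...,1]<70
for v in range(180,216,3):
    for_u=np.where(m[v])[0]
    if len(for_u):print(v,for_u.min(),for_u.max(),C[v,for_u].mean(0).round(3))
E
```

```text
5.6 ee [ 0.5748 -0.2317  0.027 ] jaw -35.84 xaxis [-5.e-04  2.e-04 -1.e+00] q [-0.44  0.6   1.45 -0.    1.1   0.18] F [0.29 0.15 0.32] M [-0.059  0.091  0.001] w 0.00021002648626017631
side tcp [325.80861352 219.14458024] arm [325.44786781 216.17139137] hub [336.16010458 206.14890195]
top tcp [404.14256767 248.18019436] arm [404.93237644 247.25448242] hub [420.73394237 258.01700488]
201 321 346 [ 0.551 -0.28   0.063]
204 321 348 [ 0.55  -0.269  0.06 ]
207 321 345 [ 0.555 -0.253  0.059]
210 323 343 [ 0.553 -0.247  0.052]
213 325 343 [ 0.551 -0.258  0.033]
```

View pics/d5.png

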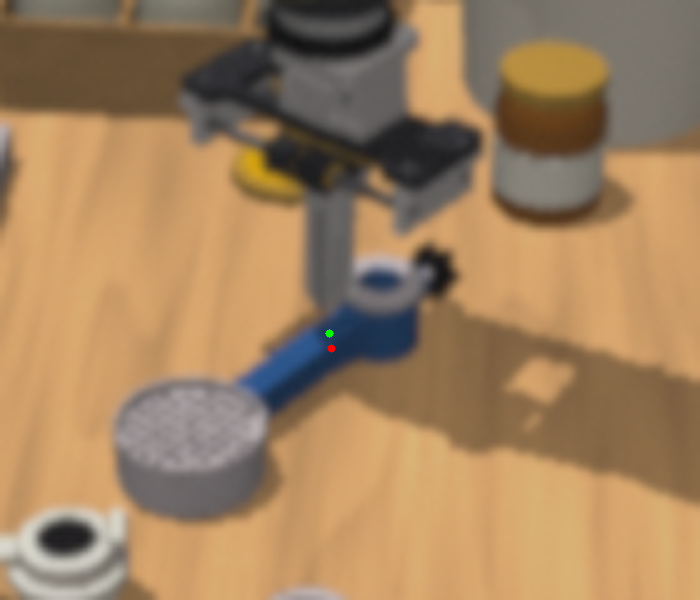

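```bash
python3 - <<'E'
from h import *
C=cloud("side",np.load("pics/side5.npy"))
for v in range(192,220,2):print(v,[tuple(C[v,u].round(3).tolist()) for u in(323,326,328)])
# open state before, pic 3 : finger tips
C=cloud("side",np.load("pics/side3.npy"));z=C[...,2]
im=cv2.imread("pics/side3.png");cv2.imwrite("pics/d3.png",cv2.resize(im[150:270,260:400],None,fx=5,fy=5,interpolation=2))
E
```

```text
192 [(0.583, -0.222, 0.132), (0.574, -0.219, 0.134), (0.568, -0.221, 0.134)]
194 [(0.583, -0.221, 0.126), (0.574, -0.216, 0.129), (0.568, -0.222, 0.126)]
196 [(0.583, -0.226, 0.116), (0.574, -0.222, 0.119), (0.568, -0.222, 0.119)]
198 [(0.583, -0.226, 0.109), (0.574, -0.22, 0.113), (0.568, -0.222, 0.112)]
200 [(0.583, -0.22, 0.105), (0.574, -0.219, 0.107), (0.568, -0.22, 0.106)]
202 [(0.583, -0.228, 0.093), (0.573, -0.214, 0.103), (0.568, -0.22, 0.099)]
204 [(0.583, -0.226, 0.087), (0.573, -0.214, 0.096), (0.568, -0.221, 0.091)]
206 [(0.583, -0.228, 0.079), (0.574, -0.221, 0.084), (0.568, -0.223, 0.082)]
208 [(0.583, -0.222, 0.075), (0.574, -0.218, 0.078), (0.568, -0.224, 0.075)]
210 [(0.583, -0.221, 0.069), (0.574, -0.219, 0.07), (0.57, -0.266, 0.038)]
212 [(0.589, -0.305, 0.002), (0.576, -0.255, 0.038), (0.569, -0.25, 0.041)]
214 [(0.588, -0.294, 0.002), (0.575, -0.24, 0.04), (0.568, -0.238, 0.043)]
216 [(0.583, -0.229, 0.041), (0.574, -0.231, 0.04), (0.568, -0.234, 0.037)]
218 [(0.583, -0.219, 0.04), (0.574, -0.222, 0.039), (0.568, -0.231, 0.032)]
```

View pics/d3.png

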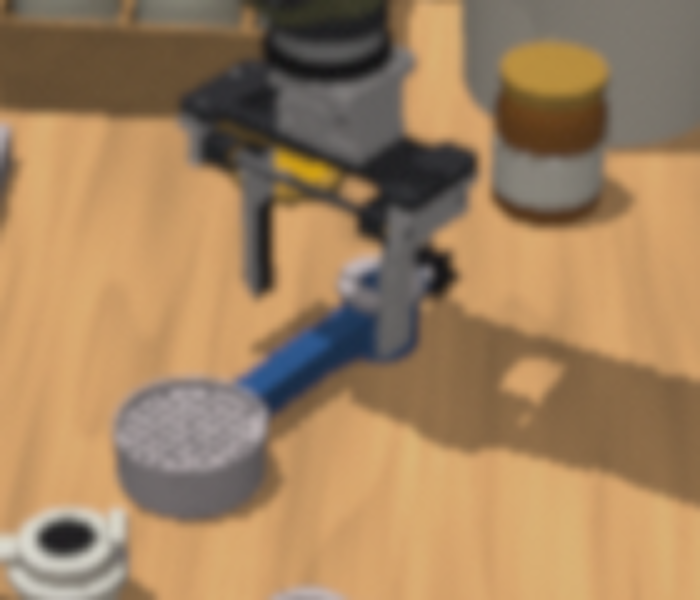

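The depth data puts the shut fingertips at about (0.574,-0.220,0.067), while the reported TCP z is 0.027. The xy agrees, but the tips really are about 40 mm higher. I'll check that offset in other pictures before trusting it.

```bash
python3 - <<'E'
from h import *
# pic: reported tcp z, jaw
for t,p,j in(("0",(.177,.520,.173),71.2),("2",(.5758,-.2296,.1037),-35.74),("3",(.5771,-.2331,.0115),-35.8),("4",(.575,-.2318,.0072),-35.8),("5",(.575,-.2318,.0273),-35.8)):
    im=cv2.imread(f"pics/side{t}.png");sat=cv2.cvtColor(im,cv2.COLOR_BGR2HSV)[...,1]
    C=cloud("side",np.load(f"pics/side{t}.npy"))
    r=(C[...,:2]-np.array(p[:2]));a=np.radians(j);jy=r@[np.cos(a),np.sin(a)];jx=r@[-np.sin(a),np.cos(a)]
    for s in(-1,1):
        m=(jy*s>-.005)&(jy*s<.075)&(abs(jx)<.016)&(C[...,2]>p[2]-.02)&(C[...,2]<p[2]+.12)&(C[...,2]>.045)&(sat<75)
        if m.sum()>5:
            z=np.sort(C[m][:,2]);print(t,s,m.sum(),"lowest",z[:6].round(3),"rep",p[2], "jy",np.median(jy[m]).round(3))
E
```

```text
0 -1 102 lowest [0.209 0.209 0.211 0.212 0.213 0.213] rep 0.173 jy -0.047
0 1 433 lowest [0.213 0.213 0.214 0.215 0.215 0.215] rep 0.173 jy 0.06
2 -1 121 lowest [0.147 0.151 0.152 0.152 0.153 0.153] rep 0.1037 jy -0.056
2 1 128 lowest [0.146 0.149 0.15  0.15  0.15  0.15 ] rep 0.1037 jy 0.051
3 -1 130 lowest [0.047 0.05  0.051 0.053 0.053 0.054] rep 0.0115 jy -0.057
3 1 93 lowest [0.053 0.054 0.055 0.058 0.06  0.06 ] rep 0.0115 jy 0.05
4 -1 129 lowest [0.045 0.046 0.047 0.048 0.05  0.052] rep 0.0072 jy -0.02
4 1 94 lowest [0.045 0.046 0.048 0.048 0.048 0.05 ] rep 0.0072 jy 0.013
5 -1 174 lowest [0.061 0.064 0.064 0.065 0.068 0.069] rep 0.0273 jy -0.009
5 1 98 lowest [0.061 0.064 0.064 0.065 0.068 0.068] rep 0.0273 jy 0.003
```

The offset is about +38 mm in every picture, at all heights and with the fingers open or shut. So true tip height ≈ reported z + 0.038, and I'll work from the camera heights. I'll open the gripper, descend in steps and check by sight and force.

jog_arm(rows=[0,0,0,0,0,0,0.3,0,0,0,0,0,0,0.3,0,0,0,0,0,0,0.3,0,0,0,0,0,0,0.3,0,0,0,0,0,0,0.3,0,0,0,0,0,0,0.3,0,0,0,0,0,0,0.3,0,0,0,0,0,0,0.3])

```text
time_s: 6.27
ee_pos: [0.575, -0.2318, 0.0272]
eef_rot: [-2.351, 1.571, 1.736]
force: [-0.7, -0.6, -0.5]
grip_width: 0.0504
```

jog_arm(rows=[0.001,0,-0.015,0,0,0,0.3,0,0,-0.015,0,0,0,0.3,0,0,-0.01,0,0,0,0.3,0,0,0,0,0,0,0.3,0,0,0,0,0,0,0.3])

```text
time_s: 6.68
ee_pos: [0.5759, -0.2317, -0.0129]
eef_rot: [-1.38, 1.57, 2.707]
force: [-0.3, -0.2, 0.3]
grip_width: 0.0657
```

```bash
python3 - <<'E'
from h import *
o=st()
p,d=ctrl.camera("side"); cv2.imwrite("pics/side6.png",p[:,:,::-1]);np.save("pics/side6.npy",d)
cv2.imwrite("pics/d6.png",cv2.resize(p[150:270,260:400,::-1],None,fx=5,fy=5,interpolation=2))
E
```

```text
6.6833 ee [ 0.5759 -0.2317 -0.0129] jaw -35.84 xaxis [-7.e-04  3.e-04 -1.e+00] q [-0.44  0.66  1.46 -0.    1.03  0.18] F [-0.31 -0.19  0.3 ] M [-0.071  0.076  0.022] w 0.0656551479389763
```

View pics/d6.png

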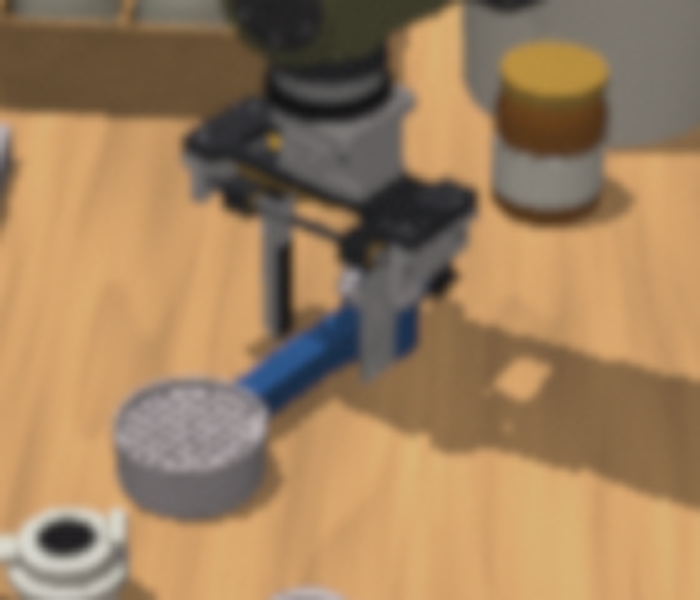

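Reported z is now -0.013 with no contact force, which confirms the offset. The near finger's tip is at px (335,225), in front of the arm, and the far finger is behind it. I'll check the finger positions along the arm.

```bash
python3 - <<'E'
from h import *
C=cloud("side",np.load("pics/side6.npy"));im=cv2.imread("pics/side6.png");sat=cv2.cvtColor(im,cv2.COLOR_BGR2HSV)[...,1]
hub=np.array([.545,-.2745]);a=np.radians(54.1);u=np.array([np.cos(a),np.sin(a)]);n=np.array([u[1],-u[0]])
r=C[...,:2]-hub;s=r@u;t=r@n;z=C[...,2]
for nm,(c0,c1,r0,r1) in dict(near=(330,344,200,227),far=(311,320,192,218)).items():
    m=np.zeros(z.shape,bool);m[r0:r1,c0:c1]=1
    m&=(z>.02)&(z<.10)&(abs(t)>.014)&(sat<90)&(abs(t)<.07)
    print(nm,m.sum(),"along",np.percentile(s[m],[2,20,50,80,98]).round(4),"across",np.percentile(t[m],[2,50,98]).round(4),"zmin",np.sort(z[m])[:5].round(3))
    for v in range(r0,r1,3):
        w=np.where(m[v])[0]
        if len(w):print(v,w.min(),w.max(),[ (round(float(s[v,q]),3),round(float(t[v,q]),3),round(float(z[v,q]),3)) for q in (w.min(),w[len(w)//2],w.max())])
E
```

```text
near 163 along [-0.0073  0.0433  0.0584  0.0636  0.0668] across [-0.0466 -0.0417  0.0096] zmin [0.024 0.024 0.026 0.027 0.028]
206 332 337 [(0.063, -0.033, 0.096), (0.057, -0.043, 0.097), (0.052, -0.044, 0.095)]
209 332 343 [(0.064, -0.034, 0.086), (0.045, -0.043, 0.08), (-0.001, -0.026, 0.048)]
212 332 343 [(0.063, -0.033, 0.074), (0.053, -0.045, 0.074), (-0.008, -0.022, 0.031)]
215 332 339 [(0.063, -0.034, 0.064), (0.057, -0.044, 0.065), (0.009, -0.019, 0.028)]
218 332 338 [(0.063, -0.034, 0.053), (0.06, -0.044, 0.056), (0.046, -0.043, 0.047)]
221 332 338 [(0.064, -0.035, 0.042), (0.059, -0.043, 0.043), (0.045, -0.044, 0.036)]
224 332 336 [(0.065, -0.036, 0.032), (0.064, -0.043, 0.034), (0.056, -0.045, 0.031)]
far 105 along [0.0486 0.0578 0.0615 0.0641 0.0667] across [0.031  0.0367 0.0462] zmin [0.022 0.023 0.023 0.026 0.026]
195 317 318 [(0.048, 0.038, 0.098), (0.049, 0.033, 0.1), (0.049, 0.033, 0.1)]
198 312 317 [(0.062, 0.046, 0.09), (0.061, 0.035, 0.095), (0.049, 0.037, 0.088)]
201 312 316 [(0.063, 0.045, 0.08), (0.063, 0.037, 0.084), (0.057, 0.034, 0.082)]
204 312 316 [(0.062, 0.046, 0.068), (0.061, 0.039, 0.071), (0.06, 0.032, 0.073)]
207 313 316 [(0.062, 0.042, 0.059), (0.066, 0.031, 0.065), (0.054, 0.037, 0.057)]
210 313 316 [(0.063, 0.042, 0.048), (0.064, 0.032, 0.053), (0.058, 0.034, 0.049)]
213 313 317 [(0.062, 0.043, 0.036), (0.062, 0.035, 0.039), (0.055, 0.033, 0.036)]
216 314 317 [(0.062, 0.039, 0.026), (0.058, 0.034, 0.026), (0.053, 0.034, 0.023)]
```

The fingers are centred about 53–55 mm from the bore axis, as they should be, and they sit symmetrically across the arm. Going down 15 mm more and closing.

jog_arm(rows=[0,0,-0.008,0,0,0,0.3,0,0,-0.007,0,0,0,0.3,0,0,0,0,0,0,0.3,0,0,0,0,0,0,0.3])

```text
time_s: 7.07
ee_pos: [0.5757, -0.2317, -0.0282]
eef_rot: [-1.378, 1.57, 2.709]
force: [-0.1, -0.5, -0.2]
grip_width: 0.066
```

jog_arm(rows=[0,0,0,0,0,0,1,0,0,0,0,0,0,1,0,0,0,0,0,0,1,0,0,0,0,0,0,1,0,0,0,0,0,0,1,0,0,0,0,0,0,1,0,0,0,0,0,0,1,0,0,0,0,0,0,1], squeeze=35)

```text
time_s: 7.73
ee_pos: [0.5762, -0.2319, -0.0277]
eef_rot: [1.714, 1.57, -0.482]
force: [1.2, -1.2, 0.1]
grip_width: 0.0216
```

jog_arm(rows=[0,0,0,0,0,0,1,0,0,0,0,0,0,1,0,0,0,0,0,0,1,0,0,0,0,0,0,1])

```text
time_s: 8.07
ee_pos: [0.5761, -0.2319, -0.0277]
eef_rot: [1.668, 1.57, -0.529]
force: [2.6, -1.3, 0.3]
grip_width: 0.0216
```

The opening is now 21.6 mm, so the arm is gripped. I'll make a small trial lift.

jog_arm(rows=[0,0,0.003,0,0,0,1,0,0,0.006,0,0,0,1,0,0,0.006,0,0,0,1,0,0,0.005,0,0,0,1,0,0,0,0,0,0,1,0,0,0,0,0,0,1,0,0,0,0,0,0,1])

```text
time_s: 8.65
ee_pos: [0.5758, -0.2317, -0.0079]
eef_rot: [-1.332, 1.57, 2.755]
force: [-0.5, -0.4, -7.0]
grip_width: 0.0219
```

```bash
python3 - <<'E'
from h import *
o=st()
for n in("side","top"):
    p,d=ctrl.camera(n); cv2.imwrite(f"pics/{n}7.png",p[:,:,::-1]);np.save(f"pics/{n}7.npy",d)
    if n=="side":cv2.imwrite("pics/d7.png",cv2.resize(p[150:270,260:400,::-1],None,fx=5,fy=5,interpolation=2))
    for t in("0","7"):
        C=cloud(n,np.load(f"pics/{n}{t}.npy"));z=C[...,2]
        m=(np.hypot(C[...,0]-.65,C[...,1]+.13)<.038)&(z>.02)
        A=np.c_[C[m][:,:2]-[.65,-.13],np.ones(m.sum())];f=np.linalg.lstsq(A,z[m],rcond=None)[0]
        print(n,t,"cup z",np.median(z[m]),"slope along deg",np.degrees(f[:2]@[.587,.81]),"across",np.degrees(f[:2]@[-.81,.587]))
        if n=="side":
            m=(np.hypot(C[...,0]-.545,C[...,1]+.2745)<.028)&(z>.042)&(z<.08);m[:,:325]=0;m[:195]=0;print("hub z",np.median(z[m]),m.sum())
E
```

```text
8.65 ee [ 0.5758 -0.2317 -0.0079] jaw -35.84 xaxis [-3.e-04  1.e-04 -1.e+00] q [-0.44  0.65  1.46 -0.    1.03  0.18] F [-0.54 -0.38 -7.05] M [-0.06   0.134  0.022] w 0.021880115259052296
side 0 cup z 0.0354235936451775 slope along deg 0.4216175783116695 across 0.262282105755748
hub z 0.04892894202671472 133
side 7 cup z 0.05499372225773158 slope along deg 0.044833477991735454 across 0.5571291467112219
hub z 0.05551070317837459 87
top 0 cup z 0.03500166422970108 slope along deg 0.5998155136141551 across 0.6673171749039463
top 7 cup z 0.054423760880448535 slope along deg 0.019773793899325334 across 0.8306289452593386
```

View pics/d7.png

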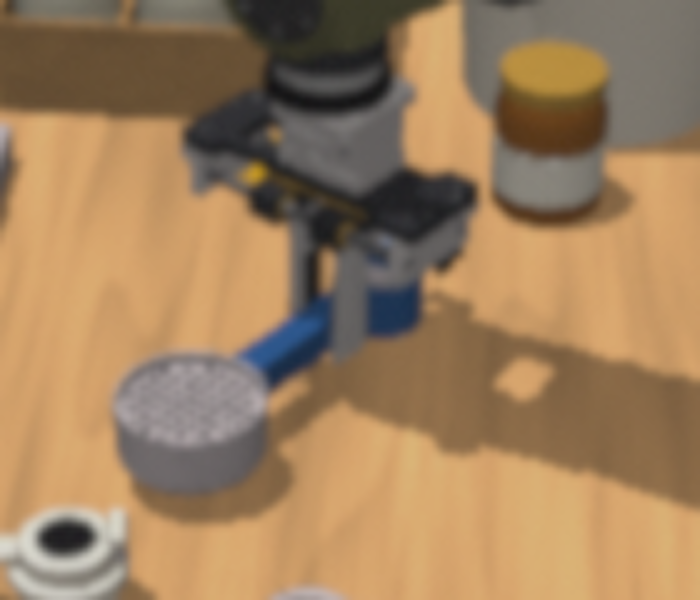

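It lifted level: the cup rose 19.5 mm, tilt is under 0.5°, and the load is about 7 N. Now raising to transit height.

jog_arm(rows=[0,0,0.01,0,0,0,1,0,0,0.02,0,0,0,1,0,0,0.028,0,0,0,1,0,0,0.03,0,0,0,1,0,0,0.03,0,0,0,1,0,0,0.03,0,0,0,1,0,0,0.028,0,0,0,1,0,0,0.02,0,0,0,1])

```text
time_s: 9.42
ee_pos: [0.5763, -0.2319, 0.192]
eef_rot: [1.755, 1.568, -0.441]
force: [0.4, -0.5, -6.6]
grip_width: 0.0217
```

jog_arm(rows=[0,0,0.008,0,0,0,1,-0.002,0.007,0,0,0,-0.7,1,-0.004,0.015,0,0,0,-1.4,1,-0.006,0.0215,0,0,0,-2,1,-0.006,0.0215,0,0,0,-2,1,-0.006,0.0215,0,0,0,-2,1,-0.006,0.0215,0,0,0,-2,1,-0.006,0.0215,0,0,0,-2,1])

```text
time_s: 10.08
ee_pos: [0.5386, -0.1007, 0.1943]
eef_rot: [-1.019, 1.568, 2.854]
force: [0.4, -0.3, -6.8]
grip_width: 0.0217
```

jog_arm(rows=[-0.006,0.0215,0,0,0,-2,1,-0.006,0.0215,0,0,0,-2,1,-0.006,0.0215,0,0,0,-2,1,-0.006,0.0215,0,0,0,-2,1,-0.006,0.0215,0,0,0,-2,1,-0.006,0.0215,0,0,0,-2,1,-0.006,0.0215,0,0,0,-2,1,-0.006,0.0215,0,0,0,-2,1])

```text
time_s: 10.75
ee_pos: [0.4905, 0.071, 0.1946]
eef_rot: [-0.424, 1.568, -3.113]
force: [-0.3, 0.2, -7.1]
grip_width: 0.0219
```

```bash
python3 - <<'E'
from h import *
o=st()
for n in("side","top"):
    p,d=ctrl.camera(n); cv2.imwrite(f"pics/{n}8.png",p[:,:,::-1]);np.save(f"pics/{n}8.npy",d)
E
```

```text
10.75 ee [0.4905 0.071  0.1946] jaw -64.07 xaxis [-2.6e-03 -1.0e-04 -1.0e+00] q [0.07 0.16 1.64 0.   1.34 1.19] F [-0.26  0.18 -7.12] M [-0.037  0.073  0.028] w 0.021879722131470273
```

View pics/side8.png

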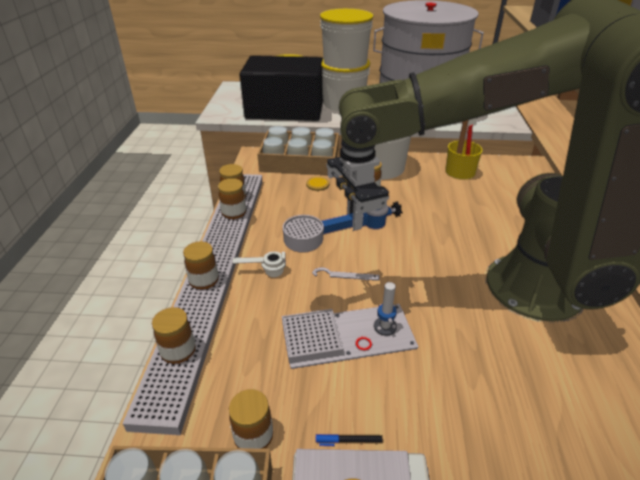

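View pics/top8.png

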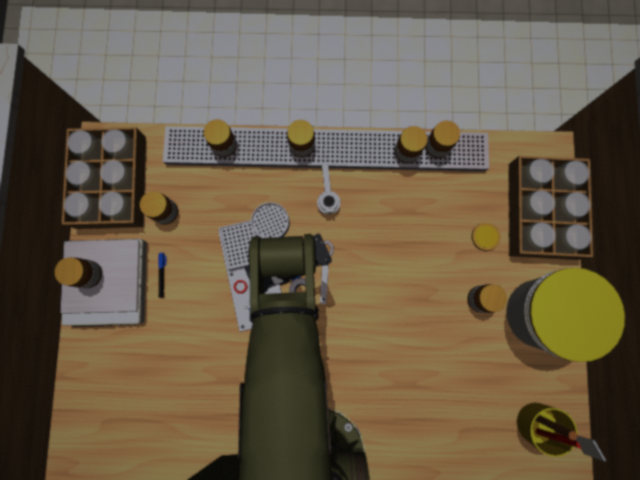

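The rest is held level at about (300,230) in the side view, with the post ahead at (389,295) and nothing disturbed. I'll continue to above the post and stay high.

jog_arm(rows=[-0.0055,0.0205,0,0,0,-1.9,1,-0.0055,0.0205,0,0,0,-1.9,1,-0.0055,0.0205,0,0,0,-1.9,1,-0.005,0.0185,0,0,0,-1.7,1,-0.0045,0.0165,0,0,0,-1.5,1,-0.004,0.0145,0,0,0,-1.3,1,-0.002,0.0075,0,0,0,-0.6,1,-0.001,0.003,0,0,0,-0.3,1])

```text
time_s: 11.52
ee_pos: [0.458, 0.1919, 0.1949]
eef_rot: [0.016, 1.569, -2.864]
force: [0.1, -0.4, -6.5]
grip_width: 0.0219
```

jog_arm(rows=[0,0,0,0,0,0,1,0,0,0,0,0,0,1,0,0,0,0,0,0,1])

```text
time_s: 11.77
ee_pos: [0.459, 0.1906, 0.1959]
eef_rot: [0.4, 1.57, -2.481]
force: [-0.4, 0.2, -6.2]
grip_width: 0.0216
```

```bash
python3 - <<'E'
from h import *
o=st()
for n in("side","top"):
    p,d=ctrl.camera(n); cv2.imwrite(f"pics/{n}9.png",p[:,:,::-1]);np.save(f"pics/{n}9.npy",d)
im=cv2.imread("pics/side9.png");cv2.imwrite("pics/d9.png",cv2.resize(im[200:360,260:440],None,fx=3.7,fy=3.7,interpolation=2))
im=cv2.imread("pics/top9.png");cv2.imwrite("pics/e9.png",cv2.resize(im[190:350,200:380],None,fx=3.7,fy=3.7,interpolation=2))
E
```

```text
11.7667 ee [0.459  0.1906 0.1959] jaw -75.06 xaxis [-5.e-04 -4.e-04 -1.e+00] q [ 0.32  0.16  1.64 -0.    1.34  1.63] F [-0.39  0.2  -6.24] M [-0.096  0.123 -0.001] w 0.021616154211791742
```

View pics/d9.png

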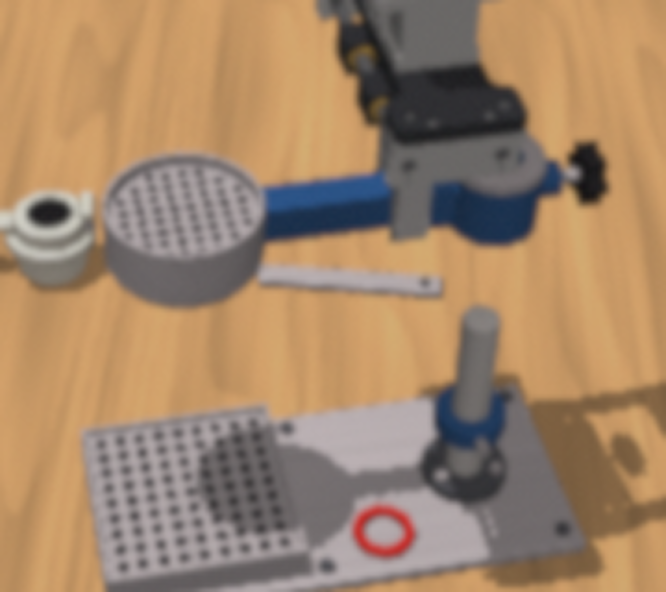

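View pics/e9.png

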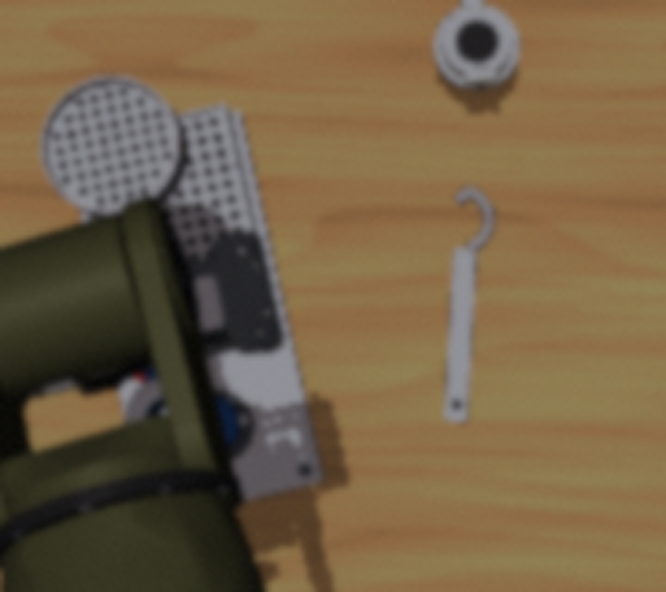

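Both views show the rest clear above the stand. I'll fit cylinders to the hub, post and cup depth points from the same camera to get the relative offset.

```bash
cat >>h.py <<'E'
from scipy.optimize import least_squares
def circ(P,r,c0):
    f=lambda c:np.hypot(*(P-c).T)-r
    s=least_squares(f,c0,loss="soft_l1",f_scale=.002);return s.x,np.median(abs(f(s.x)))
def meas(t,top,n="side"):
    """top= expected hub top z"""
    im=cv2.imread(f"pics/{n}{t}.png");hsv=cv2.cvtColor(im,cv2.COLOR_BGR2HSV);C=cloud(n,np.load(f"pics/{n}{t}.npy"));x,y,z=C[...,0],C[...,1],C[...,2]
    blue=(hsv[...,0]>98)&(hsv[...,0]<128)&(hsv[...,1]>110)
    post0=np.array([.4057,.1825]);d=np.array([.967,.254])
    s=(C[...,:2]-post0)@d
    mh=blue&(s<.024)&(s>-.04)&(abs(y-.18)<.06)&(z>top-.046)&(z<top-.008)
    h,eh=circ(C[mh][:,:2],.026,post0)
    mp=(abs(x-.4057)<.03)&(abs(y-.1825)<.03)&(z>.085)&(z<.140)&(hsv[...,1]<90)
    p,ep=circ(C[mp][:,:2],.012,post0)
    c0=np.array([.58,.23])
    mc=(np.hypot(x-c0[0],y-c0[1])<.08)&(z>top-.046)&(z<top-.015)&(hsv[...,1]<90)
    # restrict to side wall: below rim
    c,ec=circ(C[mc][:,:2],.045,c0)
    mt=(np.hypot(x-c[0],y-c[1])<.038)&(z>top-.03)&(z<top+.01)
    A=np.c_[C[mt][:,:2]-c,np.ones(mt.sum())];f=np.linalg.lstsq(A,z[mt],rcond=None)[0]
    print(n,t,"hub",h.round(4),mh.sum(),eh.round(4),"post",p.round(4),mp.sum(),ep.round(4),"off",(h-p).round(4))
    print("  cup",c.round(4),mc.sum(),ec.round(4),"plate z",f[2].round(4),"slope along/across",np.degrees(f[:2]@d).round(2),np.degrees(f[:2]@[-d[1],d[0]]).round(2),"hub-cup",np.hypot(*(c-h)).round(4),"ang",np.degrees(np.arctan2(*(c-h)[::-1])).round(2))
    mr=(np.hypot(x-h[0],y-h[1])<.03)&(z>top-.01)&(z<top+.01)&(hsv[...,1]<90)
    mtp=(np.hypot(x-p[0],y-p[1])<.012)&(z>.14)&(z<.16)
    b=np.sort(z[mh])[:8]
    print("  hub top z",np.median(z[mr]) if mr.sum() else None,mr.sum(),"lowest hub",b.round(4),"post top",np.median(z[mtp]),"max",np.percentile(z[mtp],95))
E
python3 - <<'E'
from h import *
meas("9",.224+.048)
E
```

```text
side 9 hub [0.4061 0.1767] 231 0.001 post [0.4063 0.1811] 173 0.0006 off [-0.0001 -0.0044]
  cup [0.5807 0.2229] 509 0.0008 plate z 0.2586 slope along/across -0.03 0.14 hub-cup 0.1806 ang 14.83
  hub top z 0.2716547039658005 168 lowest hub [0.2292 0.2306 0.2313 0.2315 0.2316 0.2316 0.232  0.2326] post top 0.14995081473476024 max 0.1525835957111052
```

The hub is 4.4 mm short in y, the part is level within 0.15°, the heading of 14.8° matches the stand, and the underside is at about 0.223 m. So I shift y by +4.4 mm and go down 43 mm.

jog_arm(rows=[0,0.0022,0,0,0,0,1,0,0.0022,-0.005,0,0,0,1,0,0,-0.01,0,0,0,1,0,0,-0.01,0,0,0,1,0,0,-0.01,0,0,0,1,0,0,-0.006,0,0,0,1,0,0,-0.002,0,0,0,1,0,0,0,0,0,0,1])

```text
time_s: 12.53
ee_pos: [0.4588, 0.1955, 0.1525]
eef_rot: [0.071, 1.57, -2.809]
force: [0.5, -0.1, -6.6]
grip_width: 0.0217
```

jog_arm(rows=[0,0,0,0,0,0,1,0,0,0,0,0,0,1,0,0,0,0,0,0,1,0,0,0,0,0,0,1])

```text
time_s: 12.87
ee_pos: [0.4591, 0.1957, 0.1536]
eef_rot: [-3.078, 1.57, 0.324]
force: [-0.0, 0.7, -6.0]
grip_width: 0.022
```

```bash
python3 - <<'E'
from h import *
o=st()
for n in("side","top"):
    p,d=ctrl.camera(n); cv2.imwrite(f"pics/{n}10.png",p[:,:,::-1]);np.save(f"pics/{n}10.npy",d)
im=cv2.imread("pics/side10.png");cv2.imwrite("pics/d10.png",cv2.resize(im[200:360,260:440],None,fx=3.7,fy=3.7,interpolation=2))
meas("10",.228)
E
```

```text
12.8667 ee [0.4591 0.1957 0.1536] jaw -75.04 xaxis [ 6.e-04  2.e-04 -1.e+00] q [ 0.33  0.2   1.69 -0.    1.25  1.64] F [-0.05  0.75 -5.99] M [-0.05   0.15  -0.031] w 0.021968024819213505
side 10 hub [0.4057 0.1817] 202 0.0009 post [0.4061 0.1809] 172 0.0008 off [-0.0005  0.0008]
  cup [0.5806 0.228 ] 382 0.0008 plate z 0.2165 slope along/across -0.04 0.18 hub-cup 0.1809 ang 14.84
  hub top z 0.22868724526759576 139 lowest hub [0.1864 0.1879 0.1879 0.188  0.1881 0.1882 0.1891 0.1892] post top 0.15004387645773248 max 0.15243448761423672
```

View pics/d10.png

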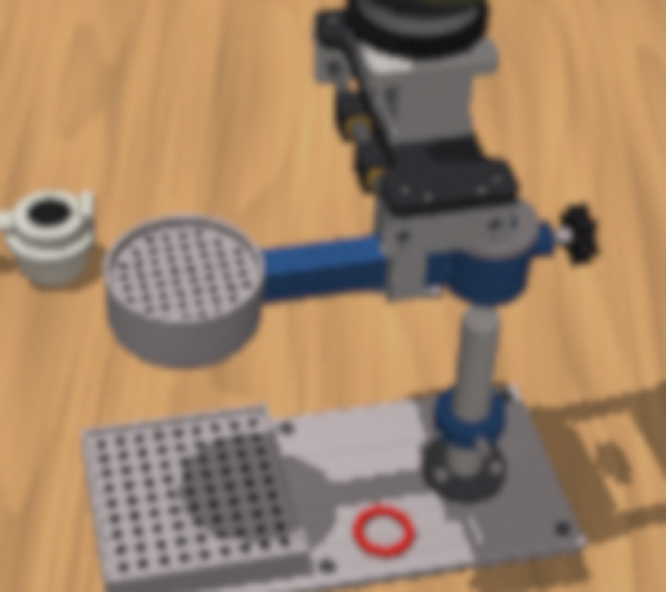

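The hub is centred within 1 mm, the underside is at about 0.180 m and the cup is over the tray. I'll let it settle and measure once more for drift.

jog_arm(rows=[0,0,0,0,0,0,1,0,0,0,0,0,0,1,0,0,0,0,0,0,1,0,0,0,0,0,0,1,0,0,0,0,0,0,1,0,0,0,0,0,0,1])

```text
time_s: 13.47
ee_pos: [0.459, 0.1956, 0.1532]
eef_rot: [-0.073, 1.571, -2.954]
force: [0.2, -0.9, -6.0]
grip_width: 0.0217
```

```bash
python3 - <<'E'
from h import *
for n in("side","top"):
    p,d=ctrl.camera(n); cv2.imwrite(f"pics/{n}11.png",p[:,:,::-1]);np.save(f"pics/{n}11.npy",d)
o=st();print(np.abs(o["joint_vel"]).max())
meas("11",.228)
C=cloud("top",np.load("pics/top11.npy"));im=cv2.imread("pics/top11.png")
m=(np.hypot(C[...,0]-.58,C[...,1]-.228)<.07)&(C[...,2]>.2)&(C[...,2]<.235)
c=max(cv2.findContours(m.astype(np.uint8),0,1)[0],key=cv2.contourArea)
(u,v),r=cv2.minEnclosingCircle(c);print("top cup",plane("top",(u,v),.222),r)
E
```

```text
13.5667 ee [0.459  0.1956 0.1532] jaw -75.04 xaxis [ 0.  0. -1.] q [0.33 0.2  1.69 0.   1.25 1.64] F [-0.18 -0.07 -6.56] M [-0.02   0.163 -0.036] w 0.021836952788350274
0.0013126457832064544
side 11 hub [0.4056 0.1816] 204 0.0008 post [0.406  0.1807] 171 0.0008 off [-0.0005  0.001 ]
  cup [0.5803 0.228 ] 395 0.0008 plate z 0.216 slope along/across -0.18 0.17 hub-cup 0.1808 ang 14.87
  hub top z 0.22901638382753975 137 lowest hub [0.1876 0.1882 0.1882 0.1885 0.1887 0.1888 0.1892 0.1892] post top 0.1502292778263452 max 0.15285027523780975
top cup [0.57775612 0.22701483 0.222     ] 18.860843658447266
```

View pics/side11.png

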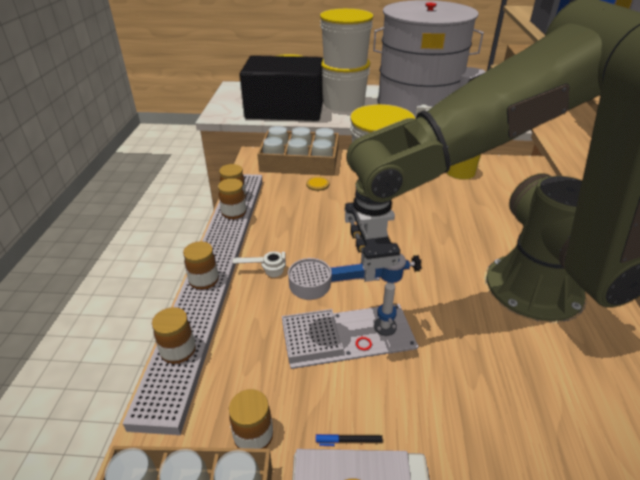

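It is still and level, with no drift. The hub is above the post, the cup is over the tray, and the ring, spanner, gate, marker and jars are where they were. Handing in.

```bash
python3 -c "
from station import ctrl
print(ctrl.hand_in())"
```

```text
the job is handed in; nothing more can be done
None
```

The jar rest is held level and still over the filling stand, gripped across its arm at the balance point with 35 N. I handed the job in at about 13.6 s, still holding it.

**Last checks:**

| Check | Measured |
|---|---|
| Bore axis to post axis | about 1 mm off (-0.5, +1.0 mm), side camera only because the arm hid the hub from above |
| Underside above the post tip | about 30 mm (0.180 m against 0.150 m) |
| Drip cup centre | within 1–2 mm of the tray centre in both views |
| Tilt | 0.2° or less along and across the arm |
| Joint speeds | close to zero, and no drift between the last two looks |

The red ring, spanner, gate, marker, lid and jars look unmoved in the last side picture.

**What failed or disagreed:**
- **Reported height:** the TCP height the robot reports is about 38 mm lower than the fingertips seen by the camera. My first grip therefore closed on air just above the arm; it moved nothing. I then worked from camera heights, and the grip, lift and final height agreed with them.
- **Refused move:** one move call was refused because I miscounted its numbers; nothing moved.
- **Camera disagreement:** the two cameras differed by 2–3 mm on absolute positions, so I did the final centring from hub and post seen in the same picture.

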